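Take the spatula out from under the dryer hood

ROBOT

A 6-joint arm with a two-finger parallel gripper is mounted at the origin on a cart in front of the work surface, level with it; the furniture and walls round the work are solid. World frame = base frame: x ahead of the robot, y to its left, z up, the work surface at z = 0. Lengths are in mm, angles in rad, forces in N, time in s.
With the tool pointing down it reaches from about 350 to 875 mm from the base axis. Payload 4.2 kg.
Tool frame: the origin (TCP) lies midway between the tips of the shut fingers; the grasp point (between the pads) lies 19 mm behind it; z points along the fingers, y is the direction in which the jaws open and shut (so a half turn about z gives the same grasp; the last joint's range is limited). The gripper opens to 85 mm and grips with 20 to 120 N. Pads are 22 mm wide; open, the fingers measure 114 mm over their backs; the gripper's body (76 mm by 85 mm) begins 54 mm behind the grasp point. The pads swing forward as they close: fully open they stand 13 mm farther back than shut.
Start: joints at [1.461, 0.385, 0.008, 0, -1.194, -0.259], TCP at [225.277, 582.966, 231.312] pointing down, gripper open.
Joint ranges: [-3.14, 3.14], [-1.21, 2.06], [-1.07, 1.41], [-3.16, 2.05], [-2.99, -0.16], [-3.1, 3.1]. Speed limits (rad/s): [2.79, 2.79, 3.14, 3.14, 3.14, 3.14].

INTERFACE

Orientations are given as a unit quaternion [x, y, z, w].
In Python, from bench import read_state, get_image, job_done, search_frame, regions_of gives the robot as it stands.
- The arm moves only by the tool servo_tool, never from a script. Its arguments are lists of equal length, an entry for each row: "turn": the turn, a rotation vector about the world's x, y, z in rad, a list of three; "dp": the shift along the world's x, y, z in m, a list of three; "fingers": the finger opening in m, from 0 to 0.0854. In form: {"turn": [[rx, ry, rz], ...], "dp": [[tx, ty, tz], ...], "fingers": [fingers, ...]}. A call has exactly 5 rows; each row shifts and turns the pose as measured when the row begins; what a row does not reach is not made up. A row lasts 1/8 s, in which the tool goes at most 62.5 mm and 10.7 degrees, less where a joint would pass 70% of its speed; a pose out of reach is approached as far as the arm can. A call is refused whole if a number of a shift passes 0.0625 or a number of a turn 0.188, either way. A call with a gripper value outside its range is refused whole. The fingers move at their own pace and stop on an object; the grip force is fixed at half the most. Time passes only in rows, so rows that do not move let the fingers close, or fill a call up. It gives the time, the measured TCP pose, the force and the opening at its end, in the units of the state.
- read_state(): the state, without advancing time (a new reading comes with each control period).
- get_image(name): name is "scene" or "top" or "wrist"; returns a dict with "img" (400x640x3 uint8, red, green, blue), "vfov" (degrees; the focal length in pixels is half the picture's height over the tangent of half this angle, whatever the lens; pixels are square), "cx", "cy" (the principal point, pixels), "k1" (the pictures are not rectified: a ray, as slopes to the right and down, at radius r is drawn at 1 + k1 r^2 times it, then the intrinsics apply), "world_from_camera" (4x4, takes a point from camera to world coordinates); the wrist camera has in their place "mount" (4x4, takes a point from camera to tool coordinates, whose origin is the TCP and whose axes are the flange's). Camera axes: x right, y down, z forward; pixel columns grow to the right and rows downward; lengths in mm; the calibration is good to about 2 mm. A picture is of the moment at which its call begins: read the wrist's pose just before it. There is no depth.
- job_done(): hands the job in, once; it reports no verdict.
Trained networks look in the newest picture that a camera, given by its name, has taken for a name from the list of things; names that differ only in an ending like _2 or _b are one class to them, and where a whole thing is asked for, a point or a joint stands for the part that bears it (a point fixed in the world has none). Each returns a list of dicts, best first, with "score" (0 to 1); they miss things now and then, are a little off and sometimes report something else, mostly with a low value. They report only what shows in the picture. A call takes as long as a camera call.
- search_frame(query, camera): "box" ([left, top, width, height] in pixels, round what is visible of it).
- regions_of(query, camera): "region" (400x640 bool, what is visible of it) and "box" ([left, top, width, height] in pixels, round what is visible of it).
The state is a dict: "clock": time; "joints": joint angles; "joint_vel": joint speeds; "joint_efforts": joint torques, N m; "position": TCP position; "ee_rot": TCP orientation; "contact_force": force on the tool from outside, world axes, zero at the start; "wrist_torque": the same for the moment, N m; "gripper_width": finger opening in mm.
Only numpy, scipy, OpenCV 4.12 (cv2) and the standard library are available. Lean on these libraries where they do the work, as an engineer would, in place of code of your own. Each camera call takes 0.05 s, during which the arm holds its last target. There are 200 camera calls.

TASK

Switch the utensil dryer off by turning the dial on its hood until the pointer stands on the long mark, and leave the dial there. Then take the wooden spatula out through the dryer's open half, which is shorter than the spatula: raise its handle end first and draw it out slantwise from under the hood, without forcing it against the dryer or upsetting the things nearby. Finish still holding it, motionless in the air, every part of it at least 15 cm above the worktop.

Things in the scene. Friction and masses are not known exactly. Their poses are not given: they have to be found in the camera images.
- dryer: Fixed box of brushed metal, 300 (x) x 170 (y) x 72 mm high; origin: centre of the underside, z up. Walls 6 mm; inner floor at z = 8 mm. A flat roof (the hood: underside z = 66, top 72 mm) covers the part x < -20 mm; the rest is open above, 164 (x = -20 to 144) x 158 mm, rim at z = 72 mm. Its +x (open end) points to the robot's left (+y), up to 17 degrees either way.
- dial (a joint): Angle of the black dial on the hood, rad, about its upright axis: 0 = pointer on the long mark (along the dryer's +x); positive = counterclockwise from above. Starts at 0.5 to 1.4; no stop near the mark; friction about 0.04 N m; stays where left. Short scale marks every 15 degrees counterclockwise from the long one.
- dial_top (a point): Centre of the dial's top, on its axis, 105 mm above the worktop, at x = -85, y = 0 mm of the dryer. Dial: round skirt 48 mm across, upper face at z = 81 mm; on it a bar grip 40 mm long, 12 mm wide, from z = 81 to 105 mm, with a white line at one end as pointer. Turns with the dial: x axis along the bar toward the pointer.
- spatula: Wooden spatula, 240 mm long, 55 to 90 g, flat on the dryer's floor along the dryer's x (within 0.1 rad), blade under the hood, handle in the open half. Origin: mid-length, on the underside; +x to the handle's butt (x = 120 mm), z up. Handle 18 wide, 14 mm high, x = -52 to 120; neck 34 wide, 9 mm high, x = -60 to -30; blade 58 wide, 6 mm thick, x = -120 to -50.
- spatula_butt (a point): Centre of the butt end of the spatula's handle, 7 mm above its underside.
- spatula_tip (a point): Middle of the edge of the spatula's blade, 3 mm above its underside.
- mug: Cream mug, 95 mm high, standing left of the dryer; origin: centre of the underside. Leave alone.
- candle: Grey-green pillar candle, 52 mm across, 144 mm high, standing left of the dryer; origin: centre of the underside. Leave alone.
- pepper_shaker: Pepper shaker, 44 mm across, 90 mm high, standing right of the dryer; origin: centre of the underside. Leave alone.
- spoon: Metal table spoon, 187 x 31 x 6 mm, lying flat right of the dryer; origin: centre of the underside. Leave alone.

How it is judged:
By the outcome, as a careful person would: the job done as asked, in the order asked, and still so for the second after the job is handed in, while the arm keeps its last pose, push and grip.
It also fails if it takes over 45 s, if anything falls off the work surface, if the arm or the gripper's body presses on something with over 40 N, if the wrist force passes 120 N, or if a joint passes its speed limit or range.

## Working session

There is one attempt and no reset: what is moved stays moved. The work goes in short steps, Python scripts to look and compute and a tool call to move; the robot and the scene stay as the last step left them, time stands still between calls to the robot, and variables do not carry over. Pictures are saved under pics/ and viewed, about 8 in all and at most 12, crops included, and the job is handed in when it is done.

Besides the shell and the picture viewer there is one more tool, called after "Call:" as name(argument=value, ...) on one line, values as JSON. servo_tool: Moves the arm, as the interface text tells. Its arguments: {"type":"object","properties":{"turn":{"type":"array","items":{"type":"array","items":{"type":"number"}}},"dp":{"type":"array","items":{"type":"array","items":{"type":"number"}}},"fingers":{"type":"array","items":{"type":"number"}}},"required":["turn","dp","fingers"]}

```bash
mkdir -p pics; ls; cat > h.py <<'E'
import numpy as np, cv2
from bench import *
from scipy.spatial.transform import Rotation as R
def cam(name):
    s=read_state(); d=get_image(name)
    if 'mount' in d:
        T=np.eye(4);T[:3,:3]=R.from_quat(s['ee_rot']).as_matrix();T[:3,3]=s['position'];W=T@d['mount']
    else: W=np.array(d['world_from_camera'])
    d['W']=W;h=d['img'].shape[0];f=h/2/np.tan(np.radians(d['vfov'])/2)
    d['K']=np.array([[f,0,d['cx']],[0,f,d['cy']],[0,0,1]]);d['D']=np.array([d['k1'],0,0,0,0.]);return d
def unproj(d,px,z):
    p=cv2.undistortPoints(np.array(px,float).reshape(-1,1,2),d['K'],d['D']).reshape(-1,2)
    r=np.c_[p,np.ones(len(p))]@d['W'][:3,:3].T;o=d['W'][:3,3]
    return o+r*((z-o[2])/r[:,2])[:,None]
def proj(d,P):
    V=np.linalg.inv(d['W']);P=np.array(P,float).reshape(-1,3)
    return cv2.projectPoints(P,cv2.Rodrigues(V[:3,:3])[0],V[:3,3],d['K'],d['D'])[0].reshape(-1,2)
def save(d,n): cv2.imwrite('pics/'+n,d['img'][:,:,::-1])
E
python3 - <<'E'
from h import *
s=read_state();print(s)
for c in('top','scene'):
    d=cam(c);save(d,c+'1.png');print(c,d['vfov'],d['k1'],d['W'].round(2).tolist())
    for q in('dryer','dial','spatula','mug','candle','pepper_shaker','spoon'):
        r=search_frame(q,c);print(q,[(np.round(x['box']).tolist(),round(x['score'],2)) for x in r[:2]])
E
```

```text
pics
{'clock': 0.0, 'joints': array([ 1.46060276e+00,  3.85585392e-01,  6.64490424e-03, -4.97967440e-04,
       -1.19398170e+00, -2.58583188e-01]), 'joint_vel': array([-1.51342966e-04,  1.46146370e-03, -3.33009657e-04,  3.06888302e-05,
       -8.52027570e-04, -2.34563954e-04]), 'joint_efforts': array([ 8.72661549e-04, -3.92292166e+01,  1.88399827e+01,  4.18606728e+00,
       -4.69198159e-03,  2.55731990e-06]), 'position': array([225.08018401, 582.45425685, 230.21178297]), 'ee_rot': array([ 9.83031145e-01, -1.83435508e-01, -1.51989702e-04,  1.07715914e-03]), 'contact_force': array([ 0.12842273,  0.42085391, -0.36992568]), 'wrist_torque': array([-0.01207284, -0.04410259,  0.0368619 ]), 'gripper_width': 85.22196283301851}
top 56.54438760424067 -0.0817401221589971 [[-0.03, -0.99, 0.17, 362.7], [-1.0, 0.03, 0.0, 2.09], [-0.0, -0.17, -0.99, 1189.01], [0.0, 0.0, 0.0, 1.0]]
dryer [([286.0, 154.0, 106.0, 75.0], 0.83)]
dial [([359.0, 175.0, 11.0, 14.0], 0.72)]
spatula [([300.0, 190.0, 44.0, 18.0], 0.7)]
mug [([193.0, 185.0, 41.0, 31.0], 0.66)]
candle [([202.0, 222.0, 31.0, 19.0], 0.62), ([193.0, 188.0, 41.0, 32.0], 0.16)]
pepper_shaker [([426.0, 222.0, 21.0, 12.0], 0.72), ([296.0, 194.0, 47.0, 11.0], 0.55)]
spoon [([399.0, 178.0, 57.0, 18.0], 0.68)]
scene 45.64712969026353 0.0032374324228544955 [[0.48, -0.44, 0.76, -433.95], [-0.88, -0.23, 0.42, -542.4], [-0.01, -0.87, -0.5, 734.8], [0.0, 0.0, 0.0, 1.0]]
dryer [([276.0, 181.0, 121.0, 68.0], 0.64)]
dial [([356.0, 193.0, 19.0, 17.0], 0.55)]
spatula []
mug [([208.0, 163.0, 35.0, 40.0], 0.72)]
candle [([193.0, 163.0, 23.0, 54.0], 0.91)]
pepper_shaker [([422.0, 248.0, 20.0, 36.0], 0.63), ([208.0, 161.0, 34.0, 40.0], 0.23)]
spoon [([410.0, 232.0, 66.0, 30.0], 0.7)]
```

```bash
python3 - <<'E'
import cv2
a=cv2.imread('pics/top1.png')[130:260,170:470];cv2.imwrite('pics/v1.png',cv2.resize(a,None,fx=2.6,fy=2.6,interpolation=cv2.INTER_CUBIC))
E
```

```text
(no output)
```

View pics/v1.png

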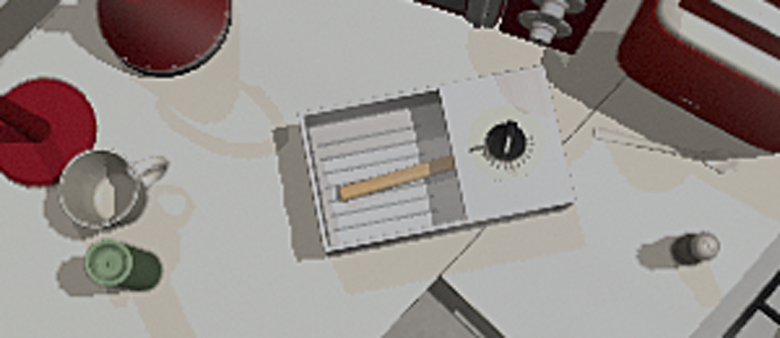

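The top view shows the dryer with its rim corners at crop (300,113), (325,253), (575,205) and (545,68), the dial at (505,143) and the spatula's butt at (342,193). The pointer is up and slightly right. The long mark is to the left at about (472,150).

```bash
python3 - <<'E'
from h import *
d=cam('top')
c=lambda u,v:(170+u/2.6,130+v/2.6)
P=unproj(d,[c(300,113),c(325,253),c(575,205),c(545,68)],72)
print(P.round(1));ce=P.mean(0)[:2]
m=((P[0]+P[1])-(P[2]+P[3]))[:2];a=np.arctan2(m[1],m[0]);print('dryer',ce,np.degrees(a),np.linalg.norm(m)/2)
ex=np.array([np.cos(a),np.sin(a)]);print('dial pred',ce-85*ex)
print('dial',unproj(d,[c(505,143)],90))
print('butt,handle at hood',unproj(d,[c(342,193),c(452,161)],22))
print('candle top,mug',unproj(d,[c(110,262)],144),unproj(d,[c(100,188)],95))
print('pepper',unproj(d,[c(704,246)],90))
E
```

```text
[[ 635.8  112.    72. ]
 [ 468.5   84.7   72. ]
 [ 516.6 -208.2   72. ]
 [ 683.1 -181.9   72. ]]
dryer [576.01255574 -48.34421086] 99.23859400697955 297.2673648852015
dial pred [ 589.65897245 -132.24162031]
dial [[ 589.02260375 -127.46303375   90.        ]]
butt,handle at hood [[546.16268107  66.51799492  22.        ]
 [582.23464286 -69.28322     22.        ]]
candle top,mug [[457.67195735 314.55297296 144.        ]] [[548.1022489 342.7144618  95.       ]]
pepper [[ 462.40990896 -351.18952872   90.        ]]
```

Call:
servo_tool(turn=[[0, 0, 0], [0, 0, 0], [0, 0, 0], [0, 0, 0], [0, 0, 0]], dp=[[0.028, -0.055, 0.004], [0.028, -0.055, 0.004], [0.028, -0.055, 0.004], [0.028, -0.055, 0.004], [0.028, -0.055, 0.004]], fingers=[0.085, 0.085, 0.085, 0.085, 0.085])

```text
clock: 1.48
position: [365.4, 305.7, 250.5]
ee_rot: [0.984, -0.18, 0.001, -0.0]
contact_force: [1.5, 0.5, 0.2]
gripper_width: 85.1
```

Call:
servo_tool(turn=[[0, 0, 0.03], [0, 0, 0.03], [0, 0, 0.03], [0, 0, 0.03], [0, 0, 0.03]], dp=[[0.03, -0.053, 0.004], [0.03, -0.053, 0.004], [0.03, -0.053, 0.004], [0.03, -0.053, 0.004], [0.03, -0.053, 0.004]], fingers=[0.085, 0.085, 0.085, 0.085, 0.085])

```text
clock: 2.1
position: [517.7, 33.6, 273.6]
ee_rot: [0.995, -0.102, 0.003, -0.002]
contact_force: [1.4, 1.1, 0.6]
gripper_width: 84.9
```

Call:
servo_tool(turn=[[0, 0, 0], [0, 0, 0], [0, 0, 0], [0, 0, 0], [0, 0, 0]], dp=[[0.018, -0.04, 0], [0.018, -0.04, 0], [0.01, -0.025, 0], [0, 0, 0], [0, 0, 0]], fingers=[0.085, 0.085, 0.085, 0.085, 0.085])

```text
clock: 2.72
position: [566.0, -78.8, 273.6]
ee_rot: [0.994, -0.105, 0.004, -0.002]
contact_force: [0.3, 0.1, -0.1]
gripper_width: 84.7
```

```bash
python3 - <<'E'
from h import *
d=cam('wrist');save(d,'w1.png')
for q in('dial','spatula','dryer'):
    print(q,[(np.round(x['box']).tolist(),round(x['score'],2)) for x in search_frame(q,'wrist')[:2]])
print(read_state()['position'],d['mount'].round(2).tolist())
E
```

```text
dial [([335.0, 122.0, 46.0, 48.0], 0.84)]
spatula [([209.0, 156.0, 95.0, 58.0], 0.87)]
dryer [([135.0, 44.0, 304.0, 227.0], 0.8)]
[566.07375405 -78.21703543 273.9187029 ] [[-0.0, -0.95, -0.3, 76.05], [1.0, -0.0, 0.0, -0.47], [-0.0, -0.3, 0.95, -143.13], [0.0, 0.0, 0.0, 1.0]]
```

View pics/w1.png

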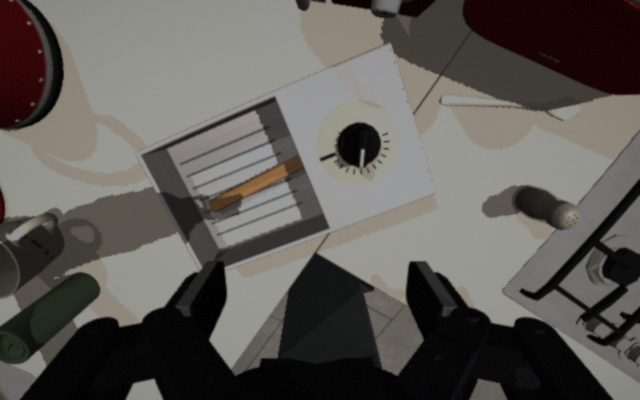

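The wrist view shows the dial skirt at about (359,145) and the white pointer line at (361,150)–(362,168). The long mark runs (320,160)–(336,153), and the spatula handle from (213,206) to (298,162). An enlarged crop will sharpen these.

```bash
python3 - <<'E'
import cv2
a=cv2.imread('pics/w1.png');
b=cv2.resize(a[100:190,305:405],None,fx=6,fy=6,interpolation=cv2.INTER_CUBIC)
c=cv2.resize(a[140:230,195:310],None,fx=4,fy=4,interpolation=cv2.INTER_CUBIC)
import numpy as np
o=np.zeros((540,800,3),np.uint8);b=cv2.resize(b,(400,360));o[:360,:400]=b;c=cv2.resize(c,(400,313));o[:313,400:]=c
cv2.imwrite('pics/v2.png',cv2.convertScaleAbs(o[:370],alpha=1.6))
E
```

```text
(no output)
```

View pics/v2.png

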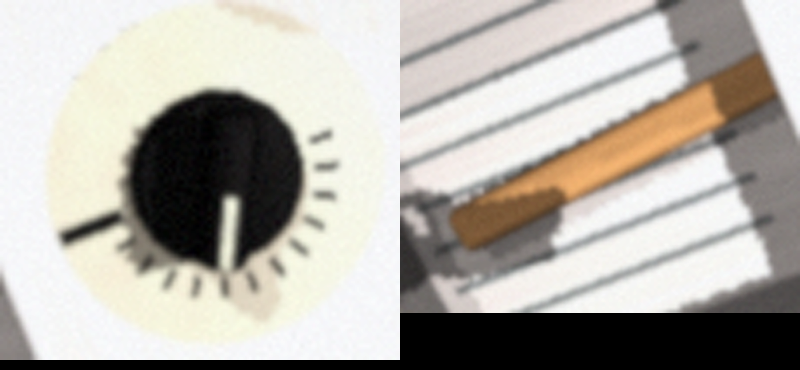

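```bash
python3 - <<'E'
from h import *
d=cam('wrist')
L=lambda u,v:(305+u/4,100+v/4)
Q=lambda u,v:(195+(u-400)/3.478,140+v/3.478)
ang=lambda p,q:np.degrees(np.arctan2(*(q-p)[1::-1]))
print('disc ctr',unproj(d,[L(215,172)],72),'skirt',unproj(d,[L(217,179)],81))
w=unproj(d,[L(231,196),L(227,268)],105);print('line',w,ang(*w[:,:]))
m=unproj(d,[L(118,216),L(62,238)],72);print('mark',m,ang(*m))
b=unproj(d,[Q(452,212),Q(472,248),Q(767,57),Q(775,98)],22);print('spat',b, ang((b[2]+b[3])/2,(b[0]+b[1])/2),ang(b[2],b[0]),ang(b[3],b[1]))
P=unproj(d,[(138,153),(436,193),(390,44)],72);print('rim',P,ang(P[2],P[0]))
E
```

```text
disc ctr [[ 595.27893209 -130.45084155   72.        ]] skirt [[ 594.5103405  -129.70753026   81.        ]]
line [[ 592.90135366 -129.8402121   105.        ]
 [ 575.41036363 -125.84415457  105.        ]] 167.13086065820582
mark [[ 588.98863613 -102.41321501   72.        ]
 [ 586.24213912  -86.19085404   72.        ]] 99.60923643912105
spat [[555.5080705   68.61654869  22.        ]
 [540.1562217   65.4047582   22.        ]
 [587.61198789 -61.30495767  22.        ]
 [572.40122158 -60.84437916  22.        ]] 104.1006940872231 103.87988346306014 104.32748216428408
rim [[ 636.55986272  111.35311517   72.        ]
 [ 521.78758918 -207.40493508   72.        ]
 [ 686.50980375 -178.64517711   72.        ]] 99.77285847501587
```

Call:
servo_tool(turn=[[0, 0, 0], [0, 0, -0.015], [0, 0, 0], [0, 0, 0], [0, 0, 0]], dp=[[0.014, -0.026, -0.04], [0.0145, -0.026, -0.04], [0, 0, -0.04], [0, 0, -0.03], [0, 0, 0]], fingers=[0.06, 0.06, 0.06, 0.06, 0.06])

```text
clock: 3.6
position: [596.2, -128.4, 122.6]
ee_rot: [0.994, -0.109, 0.007, -0.003]
contact_force: [0.1, 0.2, 1.3]
gripper_width: 60.0
```

Call:
servo_tool(turn=[[-0.004, 0.015, 0], [0, 0, 0], [0, 0, 0], [0, 0, 0], [0, 0, 0]], dp=[[-0.0015, -0.0015, -0.02], [0, 0, -0.012], [0, 0, -0.005], [0, 0, 0], [0, 0, 0]], fingers=[0.05, 0.05, 0.05, 0.05, 0.03])

```text
clock: 4.22
position: [597.4, -129.2, 87.6]
ee_rot: [0.994, -0.108, 0.003, 0.0]
contact_force: [0.6, 1.1, 0.2]
gripper_width: 32.8
```

Call:
servo_tool(turn=[[0, 0, 0], [0, 0, 0], [0, 0, 0], [0, 0, 0], [0, 0, 0]], dp=[[-0.0025, -0.001, 0], [0, 0, 0], [0, 0, 0], [0, 0, 0], [0, 0, 0]], fingers=[0.025, 0.018, 0.012, 0.005, 0.0])

```text
clock: 4.85
position: [595.3, -130.9, 89.0]
ee_rot: [0.994, -0.108, 0.005, 0.0]
contact_force: [-0.2, -0.7, -0.2]
gripper_width: 10.3
```

Call:
servo_tool(turn=[[0, 0, 0], [0, 0, 0], [0, 0, 0], [0, 0, 0], [0, 0, 0]], dp=[[0, 0, 0], [0, 0, 0], [0, 0, 0], [0, 0, 0], [0, 0, 0]], fingers=[0.0, 0.0, 0.0, 0.0, 0.0])

```text
clock: 5.48
position: [595.3, -130.9, 88.9]
ee_rot: [0.994, -0.108, 0.005, 0.0]
contact_force: [0.3, 0.0, 0.5]
gripper_width: 10.2
```

Call:
servo_tool(turn=[[0, 0, -0.15], [0, 0, -0.17], [0, 0, -0.17], [0, 0, -0.17], [0, 0, -0.15]], dp=[[0, 0, 0], [0, 0, 0], [0, 0, 0], [0, 0, 0], [0, 0, 0]], fingers=[0.0, 0.0, 0.0, 0.0, 0.0])

```text
clock: 6.1
position: [595.1, -131.2, 88.9]
ee_rot: [0.865, -0.502, 0.004, 0.002]
contact_force: [0.1, -0.3, 0.1]
gripper_width: 10.5
```

```bash
cat > y.py <<'E'
from h import *
s=read_state();M=R.from_quat(s['ee_rot']).as_matrix()
print('yaw of tool x deg',np.degrees(np.arctan2(M[1,0],M[0,0])),'z',M[:,2].round(4),s['position'].round(1),s['contact_force'].round(1),s['wrist_torque'].round(2),s['gripper_width'],s['joints'].round(2))
E
python3 y.py
```

```text
yaw of tool x deg -60.24889314677538 z [ 0.0043 -0.0081 -1.    ] [ 595.1 -131.2   88.9] [ 0.1 -0.3  0.1] [-0.25  0.08  0.02] 10.545536807980337 [ 0.05  0.49 -0.22  0.01 -0.86  0.46]
```

Call:
servo_tool(turn=[[0, 0, -0.15], [0, 0, -0.15], [0, 0, -0.06], [0, 0, 0], [0, 0, 0]], dp=[[0, 0, 0], [0, 0, 0], [0, 0, 0], [0, 0, 0], [0, 0, 0]], fingers=[0.0, 0.0, 0.0, 0.0, 0.0])

```text
clock: 6.72
position: [594.9, -131.3, 88.9]
ee_rot: [0.758, -0.653, 0.003, 0.003]
contact_force: [0.3, -0.1, -0.4]
gripper_width: 10.5
```

```bash
python3 y.py
```

```text
yaw of tool x deg -81.49067407025755 z [ 9.0e-04 -9.3e-03 -1.0e+00] [ 594.9 -131.3   88.9] [ 0.3 -0.1 -0.4] [-0.24 -0.01 -0.05] 10.49933382383557 [ 0.05  0.49 -0.22  0.01 -0.86  0.09]
```

Call:
servo_tool(turn=[[0, 0, 0.018], [0, 0, 0], [0, 0, 0], [0, 0, 0], [0, 0, 0]], dp=[[0, 0, 0], [0, 0, 0], [0, 0, 0], [0, 0, 0], [0, 0, 0]], fingers=[0.0, 0.0, 0.03, 0.05, 0.06])

```text
clock: 7.35
position: [595.0, -130.9, 88.8]
ee_rot: [0.764, -0.645, 0.003, 0.003]
contact_force: [-0.2, -0.2, 0.2]
gripper_width: 59.7
```

Call:
servo_tool(turn=[[0, 0, 0], [0, 0, 0], [0, 0, 0], [0, 0, 0], [0, 0, 0]], dp=[[0, 0, 0], [0, 0, 0.04], [0, 0.0, 0.05], [0, 0.0, 0.05], [0, 0, 0]], fingers=[0.06, 0.06, 0.06, 0.06, 0.06])

```text
clock: 7.98
position: [594.0, -130.8, 232.4]
ee_rot: [0.764, -0.645, 0.003, 0.004]
contact_force: [0.7, -0.0, -0.1]
gripper_width: 60.5
```

```bash
python3 y.py; python3 - <<'E'
from h import *
d=cam('wrist');save(d,'w2.png')
for q in('dial','spatula','dryer'):
    print(q,[(np.round(x['box']).tolist(),round(x['score'],2)) for x in search_frame(q,'wrist')[:2]])
o=[]
P=proj(d,[[594.5,-130.3,90],[560,0,22]]);print(P)
x,y=P[0].astype(int);a=d['img'][:,:,::-1]
c=cv2.resize(a,(533,333));
x=min(max(x,50),590);y=min(max(y,50),350)
b=cv2.resize(a[y-50:y+50,x-50:x+50],(400,400),interpolation=cv2.INTER_CUBIC)
print(x-50,y-50)
cv2.imwrite('pics/v3.png',np.vstack([np.hstack([cv2.resize(a,(400,250)),np.zeros((250,0,3),np.uint8)]) ,np.zeros((150,400,3),np.uint8)]).astype(np.uint8) if 0 else np.hstack([b,np.vstack([cv2.resize(a,(400,250)),np.zeros((150,400,3),np.uint8)])]))
E
```

```text
yaw of tool x deg -80.27786217070137 z [-7.0e-04 -9.2e-03 -1.0e+00] [ 594.  -130.8  232.4] [ 0.7 -0.  -0.1] [ 0.05 -0.04 -0.  ] 60.4598583854882 [ 0.05  0.35 -0.04  0.01 -1.18  0.11]
dial [([290.0, 165.0, 50.0, 52.0], 0.69)]
spatula [([307.0, 246.0, 24.0, 80.0], 0.71)]
dryer [([225.0, 121.0, 184.0, 250.0], 0.71)]
[[314.42841041 192.9270805 ]
 [324.18063011 281.45481528]]
264 142
```

View pics/v3.png

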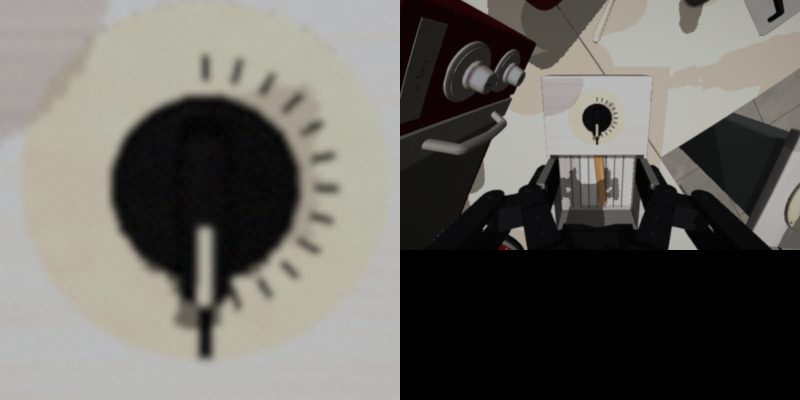

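The picture shows the white pointer (204,228)–(205,305) in line with the long mark (204,310)–(205,357), so the dial is on the mark. Next, a second measurement of the spatula from this same view.

```bash
python3 - <<'E'
from h import *
d=cam('wrist');r=regions_of('spatula','wrist')
m=r[0]['region'].astype(np.uint8);print(r[0]['score'],r[0]['box'])
rc=cv2.minAreaRect(np.argwhere(m)[:,::-1].astype(np.float32));b=cv2.boxPoints(rc);print(b.round(1).tolist())
P=unproj(d,b,22);print(P.round(1).tolist())
ys=np.argwhere(m);c=[ys[ys[:,0]==y][:,1].mean() for y in (260,275,290,305,318)];Q=unproj(d,list(zip(c,(260,275,290,305,318))),22);print(Q.round(1).tolist(),np.degrees(np.arctan2(Q[-1,1]-Q[0,1],Q[-1,0]-Q[0,0])))
E
```

```text
0.63 [306.1, 248.6, 22.8, 79.4]
[[304.3999938964844, 249.1999969482422], [319.1000061035156, 247.5], [328.1000061035156, 328.5], [313.3999938964844, 330.20001220703125]]
[[586.3, -42.7, 22.0], [569.2, -47.7, 22.0], [537.3, 66.4, 22.0], [556.1, 72.0, 22.0]]
[[573.6, -30.1, 22.0], [567.8, -10.1, 22.0], [562.3, 10.7, 22.0], [557.3, 32.4, 22.0], [551.4, 51.6, 22.0]] 105.22341415365253
```

Call:
servo_tool(turn=[[0, 0, 0.03], [0, 0, 0.03], [0, 0, 0.017], [-0.009, 0, 0], [0, 0, 0]], dp=[[-0.012, 0.053, 0], [-0.012, 0.053, 0], [-0.012, 0.053, 0], [0, 0, -0.03], [0, 0, -0.03]], fingers=[0.06, 0.06, 0.06, 0.06, 0.06])

```text
clock: 8.9
position: [553.5, 32.8, 160.7]
ee_rot: [0.789, -0.614, -0.0, 0.013]
contact_force: [0.3, -0.1, -0.6]
gripper_width: 59.9
```

```bash
python3 y.py
```

```text
yaw of tool x deg -75.79151678887699 z [-0.0168 -0.0202 -0.9997] [553.5  32.8 160.7] [ 0.3 -0.1 -0.6] [-0.04  0.02  0.02] 59.89826176419582 [ 0.36  0.34 -0.26  0.02 -1.   -0.12]
```

Call:
servo_tool(turn=[[0.02, -0.017, 0], [0, 0, 0], [0, 0, 0], [0, 0, 0], [0, 0, 0]], dp=[[0.0045, -0.004, -0.04], [0, 0, -0.04], [0, 0, -0.03], [0, 0, -0.015], [0, 0, 0]], fingers=[0.06, 0.06, 0.06, 0.06, 0.06])

```text
clock: 9.52
position: [554.7, 28.2, 26.4]
ee_rot: [0.79, -0.614, -0.003, 0.004]
contact_force: [0.4, 0.8, 0.6]
gripper_width: 60.3
```

```bash
python3 y.py
```

```text
yaw of tool x deg -75.69433339651144 z [-0.0095 -0.0036 -0.9999] [554.7  28.2  26.4] [0.4 0.8 0.6] [ 0.01 -0.03 -0.  ] 60.251468019044744 [ 0.34  0.51 -0.4   0.   -0.68 -0.09]
```

Call:
servo_tool(turn=[[0.004, -0.01, 0], [0, 0, 0], [0, 0, 0], [0, 0, 0], [0, 0, 0]], dp=[[0.003, 0, -0.008], [0, 0, -0.005], [0, 0, 0], [0, 0, 0], [0, 0, 0]], fingers=[0.06, 0.055, 0.045, 0.035, 0.025])

```text
clock: 10.15
position: [560.5, 28.9, 16.0]
ee_rot: [0.79, -0.613, 0.002, -0.003]
contact_force: [-0.5, 0.3, -0.3]
gripper_width: 24.8
```

Call:
servo_tool(turn=[[0, 0, 0], [0, 0, 0], [0, 0, 0], [0, 0, 0], [0, 0, 0]], dp=[[0, 0, 0], [0, 0, 0], [0, 0, 0], [0, 0, 0], [0, 0, 0]], fingers=[0.015, 0.0, 0.0, 0.0, 0.0])

```text
clock: 10.78
position: [560.6, 29.0, 16.5]
ee_rot: [0.79, -0.613, 0.003, -0.004]
contact_force: [-0.6, -0.0, 0.7]
gripper_width: 15.5
```

```bash
python3 y.py
```

```text
yaw of tool x deg -75.65036282167256 z [ 0.0086  0.0027 -1.    ] [560.6  29.   16.5] [-0.6 -0.   0.7] [ 0.01  0.12 -0.04] 15.50680172998313 [ 0.34  0.52 -0.4   0.   -0.64 -0.09]
```

Gripped, but a bit shallow. I'll reopen, go 4–5 mm lower and grip again.

Call:
servo_tool(turn=[[0, 0, 0], [0, 0, 0], [-0.003, 0.009, 0], [0, 0, 0], [0, 0, 0]], dp=[[0, 0, 0], [-0.001, 0, 0], [-0.001, 0, -0.005], [0, 0, 0], [0, 0, 0]], fingers=[0.03, 0.03, 0.03, 0.03, 0.03])

```text
clock: 11.4
position: [558.4, 29.0, 10.9]
ee_rot: [0.79, -0.613, -0.0, 0.001]
contact_force: [0.4, -0.5, 0.1]
gripper_width: 29.7
```

```bash
python3 y.py
```

```text
yaw of tool x deg -75.64863749378229 z [-1.3e-03 -6.0e-04 -1.0e+00] [558.4  29.   10.9] [ 0.4 -0.5  0.1] [ 0.01 -0.01 -0.03] 29.744672380590337 [ 0.34  0.53 -0.4   0.   -0.64 -0.09]
```

Call:
servo_tool(turn=[[0, 0, 0], [0, 0, 0], [0, 0, 0], [0, 0, 0], [0, 0, 0]], dp=[[0, 0, 0], [0, 0, 0], [0, 0, 0], [0, 0, 0], [0, 0, 0]], fingers=[0.02, 0.01, 0.0, 0.0, 0.0])

```text
clock: 12.02
position: [558.8, 29.2, 11.2]
ee_rot: [0.79, -0.613, 0.0, 0.0]
contact_force: [-0.0, 0.0, 1.4]
gripper_width: 16.4
```

```bash
python3 y.py
```

```text
yaw of tool x deg -75.63239437270907 z [-3.e-04 -4.e-04 -1.e+00] [558.8  29.2  11.2] [-0.   0.   1.4] [ 0.02 -0.   -0.01] 16.401101269944114 [ 0.34  0.53 -0.4   0.   -0.64 -0.09]
```

Call:
servo_tool(turn=[[0.034, 0.009, 0], [0.034, 0.009, 0], [0.034, 0.009, 0], [0.034, 0.009, 0], [0.034, 0.009, 0]], dp=[[0, 0, 0.009], [0, 0, 0.008], [0, -0.001, 0.007], [0, -0.001, 0.007], [0, -0.001, 0.007]], fingers=[0.0, 0.0, 0.0, 0.0, 0.0])

```text
clock: 12.65
position: [556.2, 26.7, 48.2]
ee_rot: [0.787, -0.61, -0.074, -0.053]
contact_force: [-0.2, -0.9, -0.3]
gripper_width: 15.9
```

```bash
python3 y.py
```

```text
yaw of tool x deg -75.61643483553844 z [-0.052   0.1737 -0.9834] [556.2  26.7  48.2] [-0.2 -0.9 -0.3] [-0.36 -0.09  0.01] 15.887574670477331 [ 0.23  0.5  -0.26 -0.24 -0.85  0.19]
```

Call:
servo_tool(turn=[[0.034, 0.009, 0], [0.034, 0.009, 0], [0.034, 0.009, 0], [0.02, 0.005, 0], [0, 0, 0]], dp=[[0, -0.001, 0.009], [0.0005, -0.0015, 0.008], [0.0005, -0.0015, 0.007], [0.0005, -0.001, 0.004], [0, 0, 0]], fingers=[0.0, 0.0, 0.0, 0.0, 0.0])

```text
clock: 13.28
position: [556.6, 21.1, 76.1]
ee_rot: [0.78, -0.606, -0.127, -0.092]
contact_force: [-0.1, 0.1, -0.6]
gripper_width: 16.1
```

```bash
python3 y.py; python3 - <<'E'
from h import *
d=cam('scene');a=d['img'][:,:,::-1][140:280,180:420];w=cam('wrist')['img'][:,:,::-1]
o=np.hstack([cv2.resize(a,(480,280),interpolation=cv2.INTER_CUBIC),cv2.resize(w,(320,200))[[*range(200)]+[0]*80]])
cv2.imwrite('pics/v4.png',o)
E
```

```text
yaw of tool x deg -75.80492626382615 z [-0.086   0.2968 -0.9511] [556.6  21.1  76.1] [-0.1  0.1 -0.6] [-0.62 -0.16  0.06] 16.093796571494703 [ 0.14  0.49 -0.16 -0.37 -1.    0.32]
```

View pics/v4.png

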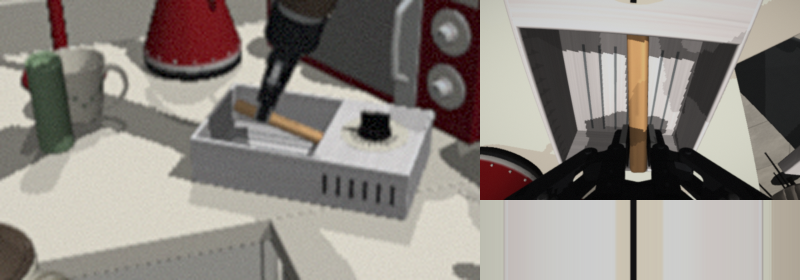

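The pictures show the handle raised on a slant, with its butt above the rim and free of the hood edge and the side walls. Next I'll draw it along its own axis.

Call:
servo_tool(turn=[[0, 0, 0], [0, 0, 0], [0, 0, 0], [0, 0, 0], [0, 0, 0]], dp=[[-0.004, 0.014, 0.005], [-0.005, 0.021, 0.007], [-0.005, 0.021, 0.007], [-0.005, 0.021, 0.007], [-0.005, 0.021, 0.007]], fingers=[0.0, 0.0, 0.0, 0.0, 0.0])

```text
clock: 14.0
position: [528.4, 125.7, 109.2]
ee_rot: [0.78, -0.606, -0.128, -0.09]
contact_force: [-0.2, 0.9, -1.9]
gripper_width: 16.3
```

```bash
python3 y.py
```

```text
yaw of tool x deg -75.78282174004599 z [-0.0908  0.2961 -0.9508] [528.4 125.7 109.2] [-0.2  0.9 -1.9] [-0.55 -0.25 -0.01] 16.256174881236664 [ 0.34  0.4  -0.2  -0.38 -0.99  0.13]
```

Call:
servo_tool(turn=[[0, 0, 0], [0, 0, 0], [0, 0, 0], [0, 0, 0], [0, 0, 0]], dp=[[-0.005, 0.021, 0.009], [-0.005, 0.016, 0.012], [-0.002, 0.006, 0.03], [0, 0, 0.04], [0, 0, 0.04]], fingers=[0.0, 0.0, 0.0, 0.0, 0.0])

```text
clock: 14.62
position: [508.8, 176.8, 241.6]
ee_rot: [0.782, -0.603, -0.131, -0.086]
contact_force: [0.9, 1.0, -0.3]
gripper_width: 16.4
```

Call:
servo_tool(turn=[[0, 0, 0], [0, 0, 0], [0, 0, 0], [0, 0, 0], [0, 0, 0]], dp=[[0, 0, 0.04], [0, 0, 0.04], [0, 0, 0.02], [0, 0, 0], [0, 0, 0]], fingers=[0.0, 0.0, 0.0, 0.0, 0.0])

```text
clock: 15.25
position: [504.5, 181.6, 348.2]
ee_rot: [0.784, -0.6, -0.131, -0.089]
contact_force: [0.1, -0.0, -1.2]
gripper_width: 16.3
```

```bash
python3 y.py; python3 - <<'E'
from h import *
d=cam('scene');a=d['img'][:,:,::-1][90:290,170:490];w=cam('wrist')['img'][:,:,::-1]
t=cam('top')['img'][:,:,::-1][120:260,180:460]
o=np.zeros((580,800,3),np.uint8);o[:300,:480]=cv2.resize(a,(480,300),interpolation=cv2.INTER_CUBIC);o[:200,480:]=cv2.resize(w,(320,200));o[300:,:560]=cv2.resize(t,(560,280),interpolation=cv2.INTER_CUBIC)
cv2.imwrite('pics/v5.png',o)
E
```

```text
yaw of tool x deg -74.96614362856867 z [-0.0992  0.2961 -0.95  ] [504.5 181.6 348.2] [ 0.1 -0.  -1.2] [-0.64 -0.16 -0.  ] 16.329436943206364 [ 0.46  0.19  0.1  -0.32 -1.45 -0.16]
```

View pics/v5.png

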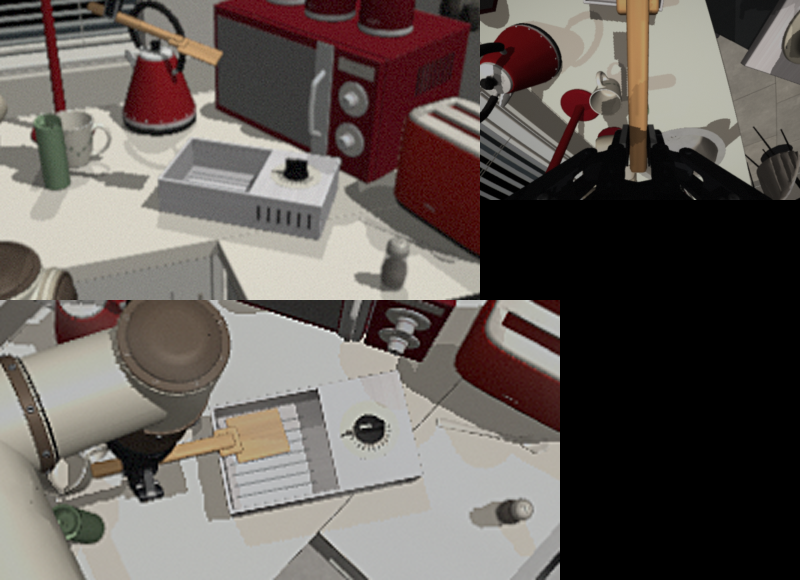

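The spatula is out and held high, with its tip at about 280 mm. The candle, mug, pepper shaker and spoon stand where they were, and the dial still points along the mark.

Call:
servo_tool(turn=[[0, 0, 0], [0, 0, 0], [0, 0, 0], [0, 0, 0], [0, 0, 0]], dp=[[0, 0, 0], [0, 0, 0], [0, 0, 0], [0, 0, 0], [0, 0, 0]], fingers=[0.0, 0.0, 0.0, 0.0, 0.0])

```text
clock: 16.02
position: [504.8, 180.9, 345.9]
ee_rot: [0.784, -0.6, -0.132, -0.087]
contact_force: [0.4, 0.8, -1.3]
gripper_width: 16.5
```

```bash
python3 - <<'E'
from bench import *
s=read_state();print(s['position'],abs(s['joint_vel']).max(),s['gripper_width'],s['clock']);print(job_done())
E
```

```text
[504.76707212 180.89029137 345.85125295] 0.0020945844059820614 16.48759980835012 16.025
the job is handed in; nothing more can be done
None
```

The dryer is off and the spatula is out. I turned the dial about 68° clockwise onto the long mark. I then raised the spatula's handle about 18°, drew it out along its own slant from under the hood, and lifted it clear.

- **Dial:** a close wrist picture taken right after turning showed the pointer in line with the long mark. A last, coarser picture showed it unchanged.
- **Spatula:** it is still held, with the gripper open 16.5 mm on the 18 mm handle. The lowest part, the blade tip, is about 28 cm above the worktop, worked out from the arm's pose and tilt.
- **Stillness and time:** joint speeds were at most 0.002 rad/s when I handed in at 16 s.
- **Forces:** the force readings I took during the job never passed about 2 N.
- **Nearby things:** the candle, mug, pepper shaker and spoon look unmoved in the last pictures.

My first grip on the handle was too shallow, so I reopened the fingers and gripped about 5 mm lower before lifting. The wrist moment read about 0.6 N m once the tool was tilted. That is more than the spatula's weight explains, and I put it down to tool tilt rather than contact, since the forces stayed low. No check failed.

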